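# Sort the leavings of an experiment in the fume hood

### The arm

A 6-joint arm with a two-finger parallel gripper is mounted at the origin on the work surface. World frame = base frame: x ahead of the robot, y to its left, z up, the work surface at z = 0. Lengths are in m, angles in degrees, forces in N, time in s.
With the tool pointing down it reaches from about 0.375 to 0.9 m from the base axis. Payload 3.1 kg.
Tool frame: the origin (TCP) lies on the centre line of the jaws, within the pads' length; the fingertips stand 8 mm ahead of it and the grasp point (between the pads) lies 11 mm behind it; z points along the fingers, y is the line along which they close (so a half turn about z gives the same grasp; the last joint's range is limited). The gripper opens to 87 mm and grips with 3 to 60 N. Pads are 19 mm wide; open, the fingers measure 117 mm over their backs; the gripper's body (75 mm by 190 mm) begins 51 mm behind the grasp point.
Start: joints at [-83.795, 30.224, 82.088, -0, 67.689, -10.227], TCP at [0.177, -0.599, 0.231] pointing down, gripper open.
Joint ranges: [-176.69, 176.69], [-43.24, 126.21], [12.49, 139.97], [-82, 262], [0, 151.66], [-163.58, 163.58]. Speed limits (degrees/s): [159.86, 159.86, 180, 180, 180, 180].

### API

Orientations are given as a 3x3 rotation matrix whose columns are the frame's x, y, z axes.
In Python, from rig import * gives the robot as it stands.
- The arm moves only by the tool step_arm, never from a script. Its argument "targets" is a list of rows, each a list of 5 numbers: the opening, from -1 (shut) to 1 (fully open), then the shift along the world's x, y, z normalised to -1 to 1, where 1 is 0.25 m, then the turn about the world's z normalised to -1 to 1, where 1 is 180 degrees. In form: [[fingers, x, y, z, turn], ...]. A call has 1 to 20 rows; each row is the pose to reach, as a shift and turn from the pose commanded when the call began, turning the shorter way round; what a row does not reach only later rows make up. A row lasts 1/10 s, in which the tool goes at most 50 mm and 8.59 degrees, less where a joint would pass 70% of its speed; a pose out of reach is approached as far as the arm can. A call with a number of a shift or a turn outside -1 to 1 is refused whole. A call with a gripper value outside its range is refused whole. The fingers move at their own pace and stop on an object; the grip force is fixed at half the most. Time passes only in rows, so rows that repeat a pose let the fingers close. It gives the time, the measured TCP pose, the force, the opening and the grip force at its end, in the units of the state.
- read_state(): the state, without advancing time (a new reading comes with each control period).
- capture(name): name is "side" or "top"; returns a dict with "color" (420x560x3 uint8, red, green, blue), "mtx" (3x3 intrinsics, pixels), "pose" (4x4, takes a point from camera to world coordinates). Camera axes: x right, y down, z forward; pixel columns grow to the right and rows downward; lengths in m; the calibration is good to about 2 mm. A picture is of the moment at which its call begins. There is no depth.
- hand_in(): hands the job in; it is judged then, once.
The state is a dict: "time_s": time; "joint_positions": joint angles; "qvel": joint speeds; "tau": joint torques, N m; "position": TCP position; "tcp_rot": TCP orientation; "force": force on the tool from outside, world axes, zero at the start; "moment": the same for the moment, N m; "opening": opening from 0.0 (shut) to 1.0 (fully open); "grasp_force": force on a finger pad.
Only numpy, scipy, OpenCV 4.12 (cv2) and the standard library are available. Lean on these libraries where they do the work, as an engineer would, in place of code of your own. Each camera call takes 0.05 s, during which the arm holds its last target. There are 200 camera calls.

### The job

Clear up after the experiment by sorting the five loose things into their trays: both rod clamps (one red, one dark grey) into the blue tray, the green circuit board and the white switch into the black tray, and the amber sample vial, standing upright, into the yellow tray. Set each one down gently, without dropping it, on the floor of its tray, right way up as it lies now and not on top of another or of the rim. Leave the petri dish and the small green beaker standing where they are.

Things in the scene. Friction and masses are not known exactly. Their poses are not given: they have to be found in the camera images.
- red_clamp: Red-painted boss-head rod clamp: block 34 x 26 x 30 mm high with a steel thumbscrew on a thin stem at each end, 62 mm long over the screws. 120 g or so. Origin: centre of the underside; x along the thumbscrews, y across the 26 mm width (the grip is on the two flat 26 mm sides), z up. Belongs in the blue tray.
- steel_clamp: Dark grey steel boss-head rod clamp: block 34 x 26 x 30 mm high with a steel thumbscrew on a thin stem at each end, 62 mm long over the screws. 120 g or so. Origin: centre of the underside; x along the thumbscrews, y across the 26 mm width (the grip is on the two flat 26 mm sides), z up. Belongs in the blue tray.
- circuit_board: Green circuit board on a black plastic carrier, 65 x 40 mm; carrier and board are a solid slab 11 mm high, small parts on top reach 18 mm. About 50 g. Origin: centre of the underside; x along the 65 mm side, y along the 40 mm side, z up. Grip across the 40 mm. Belongs in the black tray.
- white_switch: White in-line switch, a plastic block 60 x 26 x 20 mm high with rounded edges and a grey rocker on top (to 23 mm). About 40 g. Origin: centre of the underside; x along the 60 mm side, y across the 26 mm, z up. Belongs in the black tray.
- vial: Amber glass sample vial with paper label and black cap, upright, 28 mm diameter, 60 mm high, about 45 g. Origin: centre of the underside; z up along its axis. Belongs upright in the yellow tray.
- clamp_tray: Blue tray: open shallow tray, fixed to the bench, outside 178 x 123 mm and 25 mm high, walls and floor 4 mm thick (inside 170 x 115 mm). Origin: centre of the underside; x along the 178 mm side, y along the 123 mm side, z up. Holds the two rod clamps at the end.
- parts_tray: Black tray: open shallow tray, fixed to the bench, outside 178 x 123 mm and 25 mm high, walls and floor 4 mm thick (inside 170 x 115 mm). Origin: centre of the underside; x along the 178 mm side, y along the 123 mm side, z up. Holds the circuit board and the white switch at the end.
- sample_tray: Yellow tray: open shallow tray, fixed to the bench, outside 178 x 123 mm and 25 mm high, walls and floor 4 mm thick (inside 170 x 115 mm). Origin: centre of the underside; x along the 178 mm side, y along the 123 mm side, z up. Holds the vial at the end.
- petri_dish: Clear glass open petri dish, 60 mm diameter, 16 mm high, standing among the things to sort. Origin: centre of the underside. Not to be disturbed.
- small_beaker: Small green-glass beaker, 48 mm diameter, 62 mm high, standing towards the far side of the bench. Origin: centre of the underside. Not to be disturbed.

How it is judged:
By the outcome, as a careful person would: the job done as asked, in the order asked, and still so for the second after the job is handed in, with the robot touching nothing.
It also fails if it takes over 128 s, if anything falls off the work surface, if the arm or the gripper's body presses on something with over 40 N, if the wrist force passes 120 N, or if a joint passes its speed limit or range.

## Working session

There is one attempt and no reset: what is moved stays moved. The work goes in short steps, Python scripts to look and compute and a tool call to move; the robot and the scene stay as the last step left them, time stands still between calls to the robot, and variables do not carry over. Pictures are saved under pics/ and viewed, at most 14 in all, crops included, and the job is handed in when it is done.

Besides the shell and the picture viewer there is one more tool, called after ">>>" as a command line: name --pt "numbers of a row" for each row, then --argument value for the rest. step_arm: Moves the arm, as the interface text tells. Scaled input: -1 to 1 covers 0.25 m each way for a shift and 180 degrees each way for a turn. Its arguments: {"type":"object","properties":{"targets":{"type":"array","items":{"type":"array","items":{"type":"number"}}}},"required":["targets"]}

```bash
mkdir -p pics
python3 - <<'E'
from rig import *
import cv2
for n in("top","side"):
    c=capture(n); cv2.imwrite(f"pics/{n}0.png",cv2.cvtColor(c["color"],cv2.COLOR_RGB2BGR)); print(n,c["mtx"].round(1).tolist(),c["pose"].round(3).tolist())
s=read_state(); print(s["time_s"],s["position"],s["tcp_rot"],s["opening"])
E
```

```text
top [[508.0, 0.0, 279.6], [0.0, 508.0, 214.9], [0.0, 0.0, 1.0]] [[0.009, -0.997, 0.076, 0.476], [-1.0, -0.01, -0.019, 0.019], [0.02, -0.075, -0.997, 1.407], [0.0, 0.0, 0.0, 1.0]]
side [[418.0, 0.0, 279.3], [0.0, 418.0, 210.6], [0.0, 0.0, 1.0]] [[-0.866, -0.304, 0.397, 0.221], [-0.5, 0.52, -0.693, 0.642], [0.005, -0.798, -0.602, 0.591], [0.0, 0.0, 0.0, 1.0]]
0.1 [ 0.17674019 -0.59881339  0.2296742 ] [[ 9.59167328e-01  2.82839174e-01 -1.98842680e-04]
 [ 2.82839012e-01 -9.59165406e-01  1.95361235e-03]
 [ 3.61835084e-04 -1.93008161e-03 -9.99998072e-01]] 1.0023103072253159
```

View pics/top0.png

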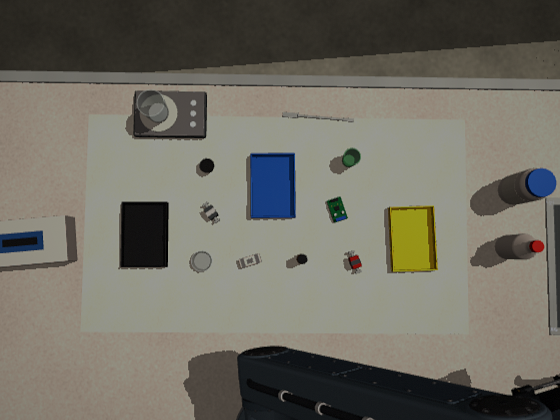

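View pics/side0.png

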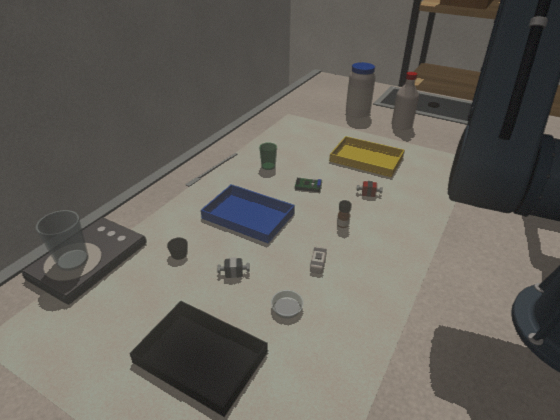

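The top view shows the following, in pixels:
- Items: steel clamp (209,213), board (336,209), red clamp (352,262), switch (249,261), vial (302,259), petri dish (201,261), beaker (350,157).
- Trays: black (144,235), blue (272,186), yellow (412,239).

The side view shows all the same things unobstructed. I'll zoom in on both for shape detail.

Run:
```python
import cv2,numpy as np
t=cv2.imread("pics/top0.png"); s=cv2.imread("pics/side0.png")
def z(im,cx,cy,r=22): return cv2.resize(im[cy-r:cy+r,cx-r:cx+r],(260,260),interpolation=cv2.INTER_NEAREST)
a=[z(t,*p) for p in [(209,213),(336,209),(352,262)]]; b=[z(t,249,261),z(t,302,259),z(s,234,268)]
cv2.imwrite("pics/z1.png",np.vstack([np.hstack(a),np.hstack(b)]))
```

```text
(no output)
```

View pics/z1.png

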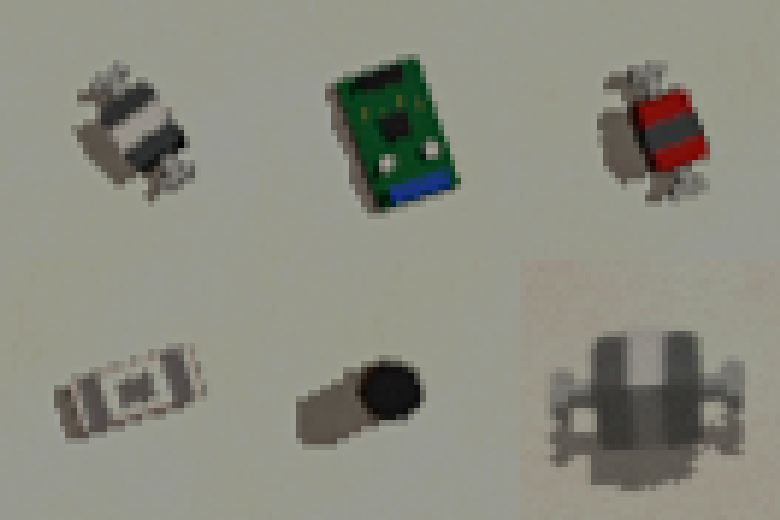

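The zoom shows both clamps with their thumbscrews, the board with its blue end at lower right, the switch tilted slightly, and the round vial cap with its shadow to the left.

```bash
cat > h.py <<'E'
import cv2,numpy as np
from rig import *
def ray(c,uv,z):
    K,P=c["mtx"],c["pose"]; d=P[:3,:3]@np.linalg.solve(K,[uv[0],uv[1],1.]); o=P[:3,3]; return (o+d*(z-o[2])/d[2])[:2]
F={"red":lambda h,s,v,i:((h<8)|(h>170))&(s>130),
 "dark":lambda h,s,v,i:v<75,
 "green":lambda h,s,v,i:(h>40)&(h<130)&(s>110),
 "blue":lambda h,s,v,i:(h>100)&(h<130)&(s>130),
 "yellow":lambda h,s,v,i:(h>20)&(h<35)&(s>140),
 "white":lambda h,s,v,i:((s<22)|(v>180))}
def hull(c,f,cx,cy,r):
    im=cv2.cvtColor(c["color"],cv2.COLOR_RGB2BGR); h,s,v=cv2.split(cv2.cvtColor(im,cv2.COLOR_BGR2HSV))
    m=F[f](h,s,v,im); k=np.zeros_like(m); k[cy-r:cy+r,cx-r:cx+r]=1
    y,x=np.nonzero(m&k); return cv2.convexHull(np.stack([x,y],1).astype(np.float32)),m&k
def meas(c,f,cx,cy,r,z):
    H,_=hull(c,f,cx,cy,r); W=np.array([ray(c,p[0],z) for p in H])*1000
    (x,y),(w,h),a=cv2.minAreaRect(W.astype(np.float32))
    if w<h: w,h,a=h,w,a+90
    return x,y,w,h,(a+90)%180-90
E
python3 - <<'E'
from h import *
t=capture("top");s=capture("side"); im=cv2.cvtColor(t["color"],cv2.COLOR_RGB2BGR); i2=cv2.cvtColor(s["color"],cv2.COLOR_RGB2BGR)
T=[("red_clamp","red",352,262,14,.02),("steel","dark",209,213,14,.02),("board","green",336,209,18,.01),("switch","white",249,261,16,.015),("vial","dark",302,259,12,.06),("beaker","green",350,157,14,.04),("blue","blue",272,186,45,.025),("yellow","yellow",412,239,48,.025),("black","dark",144,235,48,.025)]
S=[("red_clamp","red",369,188,14,.02),("steel","dark",234,268,14,.02),("board","green",308,185,15,.01),("switch","white",318,258,17,.012),("vialcap","dark",345,208,9,.055)]
for c,L,I,n in((t,T,im,"top"),(s,S,i2,"side")):
    for q in L: 
        print(n,q[0],np.round(meas(c,*q[1:]),1)); I[hull(c,*q[1:5])[1]]=(255,0,255)
cv2.imwrite("pics/m.png",np.vstack([np.hstack([cv2.resize(im[140:280,180:380],(400,280)),cv2.resize(i2[160:300,200:400],(400,280))]),np.hstack([cv2.resize(im[140:290,90:450],(400,280)),np.zeros((280,400,3),np.uint8)])]))
E
```

```text
top red_clamp [ 455.7 -213.2   33.4   26.9   18.7]
top steel [585.7 180.9  43.4  26.2  36.3]
top board [ 599.1 -165.8   61.5   39.1   19.3]
top switch [456.2  76.3  84.6  84.2 -89.5]
top vial [463.3 -64.2  26.5  23.7 -89.5]
top beaker [ 729.3 -200.5   43.9   27.6  -89.3]
top blue [6.634e+02 1.430e+01 1.768e+02 1.211e+02 6.000e-01]
top yellow [ 520.6 -370.3  176.3  127.4    2.5]
top black [5.245e+02 3.599e+02 1.761e+02 1.282e+02 5.000e-01]
side red_clamp [ 458.3 -223.9   27.3   14.8   18.7]
side steel [581.1 186.4  51.3  48.5  30.3]
side board [ 577.6 -182.2   18.8    2.5  -64.3]
side switch [453.1  71.7  81.1  41.7 -39.3]
side vialcap [456.9 -52.5  57.7  23.6 -69.8]
```

View pics/m.png

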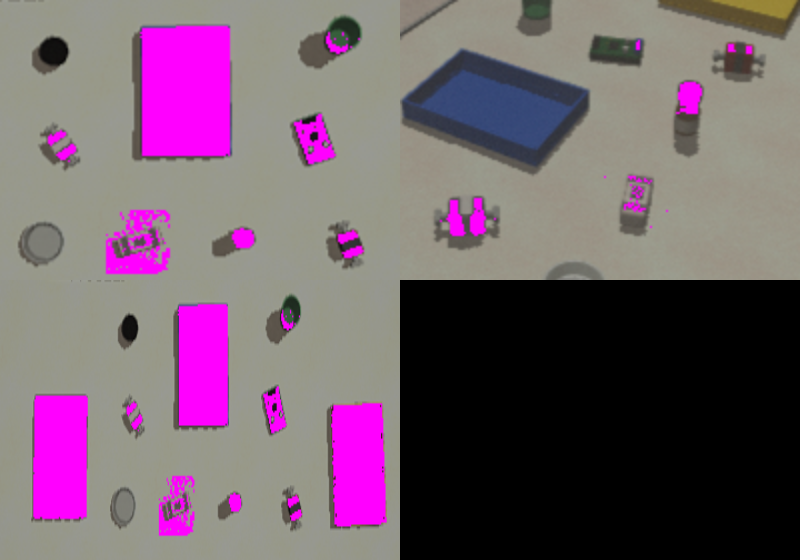

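Masks are good for the trays, board, cap and red top face. The switch mask leaks into the mat, so for the switch and the screws I use points read from the zoom.

Run:
```python
from h import *
t=capture("top");s=capture("side")
for n,p,z in [("red scr",(354.5,262),.015),("steel scr",(210.9,213.2),.015),("switch",(250.7,260.7),.02),("petri",(201,261),.01),("beaker",(350,157),.06),("stopper",(206,166),.02)]: print(n,ray(t,p,z).round(4))
print("side steel",ray(s,(200+467/2,160+213/2),.017).round(4)," switch",ray(s,(200+637/2,160+192/2),.021).round(4),"redtop",ray(s,(369.5,183.5),.03).round(4))
print("vial cap z .06 top",ray(t,(302,259),.06), "side cap top", ray(s,(344.5,204),.06))
print(np.round(meas(t,"red",352,262,14,.03),1))
```

```text
red scr [ 0.4545 -0.2136]
steel scr [0.5845 0.1811]
switch [0.4557 0.0702]
petri [0.4536 0.2061]
beaker [ 0.7365 -0.1946]
stopper [0.7142 0.1964]
side steel [ 0.25   -0.0144]  switch [ 0.1106 -0.1251] redtop [ 0.4548 -0.2109]
vial cap z .06 top [ 0.46195745 -0.06680857] side cap top [ 0.46070093 -0.06132683]
[ 455.9 -211.6   33.2   26.7   18.7]
```

>>> step_arm --pt "1 0.3 0.4 0 0" --pt "1 0.6 0.8 0 0" --pt "1 0.9 1 0 0.014" --pt "1 0.9 1 0 0.014" --pt "1 0.9 1 0 0.014" --pt "1 0.9 1 0 0.014" --pt "1 0.9 1 0 0.014" --pt "1 0.9 1 0 0.014" --pt "1 0.9 1 0 0.014" --pt "1 0.9 1 0 0.014"

```text
time_s: 1.3
position: [0.4014, -0.3503, 0.2306]
tcp_rot: [[0.946, 0.324, -0.0], [0.324, -0.946, -0.001], [-0.0, 0.001, -1.0]]
force: [0.1, -1.2, 0.6]
opening: 1.001
grasp_force: 0.0
```

>>> step_arm --pt "1 0.1 0.25 0 0" --pt "1 0.216 0.55 -0.2 0" --pt "1 0.216 0.55 -0.35 0" --pt "1 0.216 0.55 -0.5 0" --pt "1 0.216 0.55 -0.6 0" --pt "1 0.216 0.55 -0.7 0" --pt "1 0.216 0.55 -0.78 0" --pt "1 0.216 0.55 -0.83 0" --pt "1 0.216 0.55 -0.87 0" --pt "1 0.216 0.55 -0.874 0" --pt "1 0.216 0.55 -0.874 0" --pt "-1 0.216 0.55 -0.874 0" --pt "-1 0.216 0.55 -0.874 0" --pt "-1 0.216 0.55 -0.874 0" --pt "-1 0.216 0.55 -0.874 0" --pt "-1 0.216 0.55 -0.874 0" --pt "-1 0.216 0.55 -0.874 0" --pt "-1 0.216 0.55 -0.874 0" --pt "-1 0.216 0.55 -0.874 0" --pt "-1 0.216 0.55 -0.874 0"

```text
time_s: 3.3
position: [0.4559, -0.212, 0.012]
tcp_rot: [[0.946, 0.325, 0.0], [0.325, -0.946, -0.0], [0.0, 0.0, -1.0]]
force: [0.3, -0.3, -0.1]
opening: 0.296
grasp_force: 30.0
```

>>> step_arm --pt "-1 0 0 0.05 0" --pt "-1 0 0 0.15 0" --pt "-1 0 0 0.3 0" --pt "-1 0.05 0.1 0.4 0" --pt "-1 0.15 0.25 0.44 -0.03" --pt "-1 0.3 0.4 0.44 -0.06" --pt "-1 0.4 0.55 0.44 -0.08" --pt "-1 0.5 0.7 0.44 -0.102" --pt "-1 0.6 0.82 0.44 -0.102" --pt "-1 0.66 0.9 0.44 -0.102" --pt "-1 0.66 0.904 0.4 -0.102" --pt "-1 0.66 0.904 0.4 -0.102" --pt "-1 0.66 0.904 0.3 -0.102" --pt "-1 0.66 0.904 0.2 -0.102" --pt "-1 0.66 0.904 0.13 -0.102" --pt "-1 0.66 0.904 0.08 -0.102" --pt "-1 0.66 0.904 0.05 -0.102" --pt "-1 0.66 0.904 0.03 -0.102" --pt "-1 0.66 0.904 0.024 -0.102" --pt "-1 0.66 0.904 0.024 -0.102"

```text
time_s: 5.3
position: [0.6211, 0.0139, 0.0185]
tcp_rot: [[1.0, 0.01, 0.001], [0.01, -1.0, -0.0], [0.001, 0.0, -1.0]]
force: [0.3, -0.4, -2.2]
opening: 0.299
grasp_force: 30.0
```

Run:
```python
from h import *
t=capture("top");s=capture("side")
cv2.imwrite("pics/p1.png",cv2.cvtColor(np.hstack([cv2.resize(t["color"][130:270,220:340],(360,420)),cv2.resize(s["color"][120:260,150:290],(420,420))]),cv2.COLOR_RGB2BGR))
print(read_state()["position"],read_state()["force"],read_state()["joint_positions"])
```

```text
[0.62132797 0.01402484 0.01873919] [-0.09932006  0.33516513 -0.94653737] [-8.99583180e+00  4.64018481e+01  9.03479437e+01  1.34928998e-03
  4.31758602e+01  8.04060689e+01]
```

View pics/p1.png

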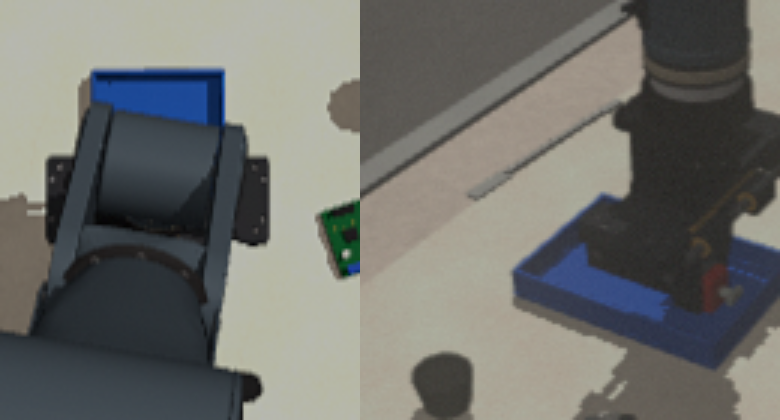

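The top view is blocked by the arm. The side view shows the red clamp over the floor of the blue tray. I'll lower it by feel.

>>> step_arm --pt "-1 0 0 -0.003 0" --pt "-1 0 0 -0.006 0" --pt "-1 0 0 -0.008 0" --pt "-1 0 0 -0.008 0" --pt "-1 0 0 -0.008 0"

```text
time_s: 5.9
position: [0.6208, 0.0141, 0.0161]
tcp_rot: [[1.0, 0.01, -0.0], [0.01, -1.0, 0.0], [-0.0, -0.0, -1.0]]
force: [-0.2, 0.6, 0.0]
opening: 0.295
grasp_force: 30.0
```

>>> step_arm --pt "-1 0 0 -0.002 0" --pt "-1 0 0 -0.004 0" --pt "-1 0 0 -0.004 0" --pt "-1 0 0 -0.004 0"

```text
time_s: 6.3
position: [0.6208, 0.0141, 0.0161]
tcp_rot: [[1.0, 0.01, 0.0], [0.01, -1.0, -0.0], [0.0, 0.0, -1.0]]
force: [-1.4, 0.4, 5.1]
opening: 0.295
grasp_force: 30.0
```

Contact at about 5 N. Next: release, lift, and go over the steel clamp.

>>> step_arm --pt "-0.2 0 0 0.002 0" --pt "0.1 0 0 0.002 0" --pt "0.1 0 0 0.002 0" --pt "0.1 0 0 0.002 0" --pt "0.1 0 0 0.05 0" --pt "0.1 0 0 0.2 0" --pt "0.1 0 0 0.4 0" --pt "1 0 0.1 0.5 0.03" --pt "1 -0.05 0.3 0.5 0.07" --pt "1 -0.1 0.5 0.5 0.12" --pt "1 -0.146 0.668 0.5 0.169" --pt "1 -0.146 0.668 0.45 0.169" --pt "1 -0.146 0.668 0.3 0.169" --pt "1 -0.146 0.668 0.2 0.169" --pt "1 -0.146 0.668 0.2 0.169" --pt "1 -0.146 0.668 0.2 0.169"

```text
time_s: 7.9
position: [0.5846, 0.1805, 0.0652]
tcp_rot: [[0.858, 0.514, -0.0], [0.514, -0.858, -0.0], [-0.0, -0.0, -1.0]]
force: [0.6, 0.3, 0.2]
opening: 0.998
grasp_force: 0.0
```

Run:
```python
from h import *
t=capture("top");s=capture("side")
cv2.imwrite("pics/p2.png",cv2.cvtColor(np.hstack([cv2.resize(t["color"][130:250,180:300],(390,390)),cv2.resize(s["color"][170:300,190:320],(390,390))]),cv2.COLOR_RGB2BGR))
```

```text
(no output)
```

View pics/p2.png

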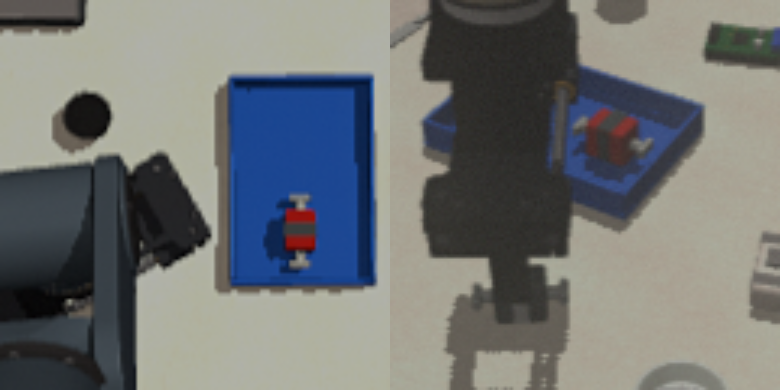

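The red clamp lies flat inside the blue tray (left panel around 300,230). The gripper is over the steel clamp.

>>> step_arm --pt "1 0 0 -0.08 0" --pt "1 0 0 -0.14 0" --pt "1 0 0 -0.18 0" --pt "1 0 0 -0.212 0" --pt "1 0 0 -0.212 0" --pt "-1 0 0 -0.212 0" --pt "-1 0 0 -0.212 0" --pt "-1 0 0 -0.212 0" --pt "-1 0 0 -0.212 0" --pt "-1 0 0 -0.212 0" --pt "-1 0 0 -0.212 0" --pt "-1 0 0 -0.212 0" --pt "-1 0 0 -0.212 0"

```text
time_s: 9.3
position: [0.5843, 0.1811, 0.0121]
tcp_rot: [[0.857, 0.515, 0.0], [0.515, -0.857, 0.0], [0.0, -0.0, -1.0]]
force: [-0.3, 0.9, 0.5]
opening: 0.354
grasp_force: 0.0
```

>>> step_arm --pt "-1 0 0 0 0" --pt "-1 0 0 0 0" --pt "-1 0 0 0 0"

```text
time_s: 9.6
position: [0.5843, 0.181, 0.012]
tcp_rot: [[0.857, 0.515, -0.0], [0.515, -0.857, -0.0], [-0.0, 0.0, -1.0]]
force: [-0.7, -0.5, -0.4]
opening: 0.302
grasp_force: 29.4
```

>>> step_arm --pt "-1 0 0 0.05 0" --pt "-1 0 0 0.15 0" --pt "-1 0 0 0.3 0" --pt "-1 0.05 -0.05 0.4 -0.03" --pt "-1 0.15 -0.2 0.42 -0.07" --pt "-1 0.25 -0.35 0.42 -0.11" --pt "-1 0.35 -0.5 0.42 -0.15" --pt "-1 0.45 -0.62 0.42 -0.169" --pt "-1 0.483 -0.668 0.42 -0.169" --pt "-1 0.483 -0.668 0.35 -0.169" --pt "-1 0.483 -0.668 0.25 -0.169" --pt "-1 0.483 -0.668 0.17 -0.169" --pt "-1 0.483 -0.668 0.1 -0.169" --pt "-1 0.483 -0.668 0.06 -0.169" --pt "-1 0.483 -0.668 0.035 -0.169" --pt "-1 0.483 -0.668 0.025 -0.169" --pt "-1 0.483 -0.668 0.018 -0.169" --pt "-1 0.483 -0.668 0.014 -0.169" --pt "-1 0.483 -0.668 0.014 -0.169" --pt "-1 0.483 -0.668 0.014 -0.169"

```text
time_s: 11.6
position: [0.7054, 0.014, 0.0161]
tcp_rot: [[1.0, 0.01, 0.001], [0.01, -1.0, -0.0], [0.001, 0.0, -1.0]]
force: [0.4, 0.3, -1.6]
opening: 0.297
grasp_force: 29.5
```

>>> step_arm --pt "-1 0 0 -0.002 0" --pt "-1 0 0 -0.004 0" --pt "-1 0 0 -0.004 0" --pt "-1 0 0 -0.004 0"

```text
time_s: 12.0
position: [0.7054, 0.014, 0.016]
tcp_rot: [[1.0, 0.01, 0.001], [0.01, -1.0, -0.0], [0.001, 0.0, -1.0]]
force: [-1.2, -0.0, 5.1]
opening: 0.298
grasp_force: 29.5
```

Contact. Next: release and go to the board.

>>> step_arm --pt "-0.2 0 0 0.002 0" --pt "0.1 0 0 0.002 0" --pt "0.1 0 0 0.002 0" --pt "0.1 0 0 0.002 0" --pt "0.1 0 0 0.05 0" --pt "0.1 0 0 0.2 0" --pt "0.1 0 0 0.4 0" --pt "1 -0.1 -0.1 0.5 0.03" --pt "1 -0.2 -0.3 0.5 0.07" --pt "1 -0.3 -0.5 0.5 0.104" --pt "1 -0.426 -0.72 0.5 0.104" --pt "1 -0.426 -0.72 0.45 0.104" --pt "1 -0.426 -0.72 0.3 0.104" --pt "1 -0.426 -0.72 0.2 0.104" --pt "1 -0.426 -0.72 0.1 0.104" --pt "1 -0.426 -0.72 0.04 0.104" --pt "1 -0.426 -0.72 0.0 0.104" --pt "1 -0.426 -0.72 -0.02 0.104" --pt "1 -0.426 -0.72 -0.024 0.104" --pt "1 -0.426 -0.72 -0.024 0.104"

```text
time_s: 14.0
position: [0.5992, -0.1661, 0.0093]
tcp_rot: [[0.944, 0.331, 0.001], [0.331, -0.944, -0.001], [0.001, 0.001, -1.0]]
force: [-0.1, 1.2, 0.0]
opening: 0.999
grasp_force: 0.0
```

>>> step_arm --pt "-1 0 0 0 0" --pt "-1 0 0 0 0" --pt "-1 0 0 0 0" --pt "-1 0 0 0 0" --pt "-1 0 0 0 0" --pt "-1 0 0 0 0" --pt "-1 0 0 0 0" --pt "-1 0 0 0 0"

```text
time_s: 14.8
position: [0.5986, -0.1659, 0.0085]
tcp_rot: [[0.944, 0.331, -0.0], [0.331, -0.944, 0.0], [-0.0, -0.0, -1.0]]
force: [0.5, 0.0, 1.3]
opening: 0.457
grasp_force: 30.0
```

>>> step_arm --pt "-1 0 0 0.05 0" --pt "-1 0 0 0.15 0" --pt "-1 0 0 0.3 0" --pt "-1 0 0 0.44 -0.02" --pt "-1 0 0.15 0.5 -0.05" --pt "-1 0 0.3 0.5 -0.08" --pt "-1 0 0.45 0.5 -0.104" --pt "-1 0 0.6 0.5 -0.104" --pt "-1 0 0.8 0.5 -0.104" --pt "-1 0 1 0.5 -0.104"

```text
time_s: 15.8
position: [0.5986, 0.0854, 0.1346]
tcp_rot: [[1.0, 0.009, 0.001], [0.009, -1.0, 0.0], [0.001, -0.0, -1.0]]
force: [0.3, -0.3, -0.3]
opening: 0.455
grasp_force: 30.0
```

>>> step_arm --pt "-1 0 0.2 0 0" --pt "-1 0 0.4 0 0" --pt "-1 -0.05 0.6 0 0" --pt "-1 -0.1 0.8 0 0" --pt "-1 -0.128 1 0 0" --pt "-1 -0.128 1 0 0" --pt "-1 -0.128 1 0 0"

```text
time_s: 16.5
position: [0.5658, 0.3356, 0.1341]
tcp_rot: [[1.0, 0.014, 0.001], [0.014, -1.0, -0.0], [0.001, 0.0, -1.0]]
force: [0.5, -0.5, -0.8]
opening: 0.458
grasp_force: 30.0
```

>>> step_arm --pt "-1 0 0.108 0 0" --pt "-1 0 0.108 -0.1 0" --pt "-1 0 0.108 -0.2 0" --pt "-1 0 0.108 -0.3 0" --pt "-1 0 0.108 -0.37 0" --pt "-1 0 0.108 -0.42 0" --pt "-1 0 0.108 -0.45 0" --pt "-1 0 0.108 -0.465 0" --pt "-1 0 0.108 -0.475 0" --pt "-1 0 0.108 -0.48 0" --pt "-1 0 0.108 -0.483 0" --pt "-1 0 0.108 -0.483 0" --pt "-1 0 0.108 -0.483 0"

```text
time_s: 17.8
position: [0.5668, 0.3613, 0.0132]
tcp_rot: [[1.0, 0.011, 0.001], [0.011, -1.0, 0.0], [0.001, -0.0, -1.0]]
force: [-0.6, -0.5, -1.1]
opening: 0.456
grasp_force: 30.0
```

>>> step_arm --pt "-1 0 0 -0.002 0" --pt "-1 0 0 -0.004 0" --pt "-1 0 0 -0.004 0" --pt "-1 0 0 -0.004 0"

```text
time_s: 18.2
position: [0.5668, 0.3612, 0.0125]
tcp_rot: [[1.0, 0.01, 0.001], [0.01, -1.0, 0.0], [0.001, -0.0, -1.0]]
force: [-1.2, 0.5, 5.0]
opening: 0.454
grasp_force: 30.0
```

>>> step_arm --pt "0 0 0 0.002 0" --pt "0.3 0 0 0.002 0" --pt "0.3 0 0 0.002 0" --pt "0.3 0 0 0.002 0" --pt "0.3 0 0 0.05 0" --pt "0.3 0 0 0.2 0" --pt "0.3 0 0 0.4 0" --pt "1 -0.05 -0.1 0.5 0.04" --pt "1 -0.1 -0.2 0.5 0.09" --pt "1 -0.2 -0.4 0.5 0.13" --pt "1 -0.3 -0.5 0.5 0.18" --pt "1 -0.4 -0.7 0.5 0.22" --pt "1 -0.444 -0.9 0.5 0.27" --pt "1 -0.444 -1 0.5 0.32" --pt "1 -0.444 -1 0.5 0.36" --pt "1 -0.444 -1 0.5 0.41" --pt "1 -0.444 -1 0.5 0.45" --pt "1 -0.444 -1 0.5 0.5" --pt "1 -0.444 -1 0.5 0.55" --pt "1 -0.444 -1 0.5 0.586"

```text
time_s: 20.2
position: [0.4551, 0.1107, 0.1371]
tcp_rot: [[-0.282, 0.959, -0.001], [0.959, 0.282, -0.001], [-0.0, -0.001, -1.0]]
force: [0.1, -0.2, 0.2]
opening: 1.001
grasp_force: 0.0
```

Run:
```python
from h import *
t=capture("top");s=capture("side")
cv2.imwrite("pics/p3.png",cv2.cvtColor(np.hstack([cv2.resize(t["color"][140:280,110:310],(400,280)),cv2.resize(s["color"][170:400,130:350],(380,400))[:280]]),cv2.COLOR_RGB2BGR))
q=read_state();print(q["joint_positions"].round(1))
im=s["color"][240:280,300:340];cv2.imwrite("pics/p4.png",cv2.cvtColor(cv2.resize(im,(400,400),interpolation=0),cv2.COLOR_RGB2BGR))
```

```text
[ -0.   27.2 109.3  -0.   43.5 -16.1]
```

View pics/p3.png

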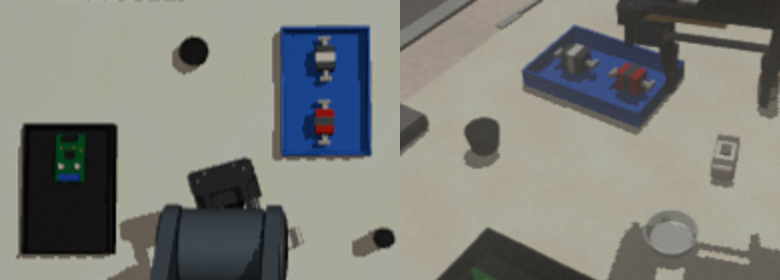

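View pics/p4.png

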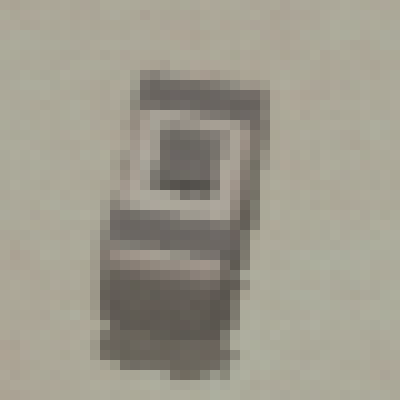

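Both clamps lie flat in the blue tray and the board lies flat at the far end of the black tray. The crop shows the switch's rocker centre at side-view pixel (318.5,256).

Run:
```python
from h import *
s=capture("side"); print(ray(s,(319,256.3),.022), ray(s,(343.5,204),.06))
a,b=ray(s,(314,242),.02),ray(s,(311.5,262.5),.02); print(a,b)
```

```text
[0.45266164 0.07681445] [ 0.4625658  -0.06023432]
[0.48100105 0.04130785] [0.45850126 0.09806525]
```

>>> step_arm --pt "1 -0.004 -0.15 0 0.006" --pt "1 -0.004 -0.15 -0.1 0.006" --pt "1 -0.004 -0.15 -0.25 0.006" --pt "1 -0.004 -0.15 -0.36 0.006" --pt "1 -0.004 -0.15 -0.43 0.006" --pt "1 -0.004 -0.15 -0.48 0.006" --pt "1 -0.004 -0.15 -0.504 0.006" --pt "1 -0.004 -0.15 -0.504 0.006" --pt "-1 -0.004 -0.15 -0.504 0.006" --pt "-1 -0.004 -0.15 -0.504 0.006" --pt "-1 -0.004 -0.15 -0.504 0.006" --pt "-1 -0.004 -0.15 -0.504 0.006" --pt "-1 -0.004 -0.15 -0.504 0.006" --pt "-1 -0.004 -0.15 -0.504 0.006" --pt "-1 -0.004 -0.15 -0.504 0.006" --pt "-1 -0.004 -0.15 -0.504 0.006" --pt "-1 -0.004 -0.15 -0.504 0.006" --pt "-1 -0.004 -0.15 -0.504 0.006" --pt "-1 -0.004 -0.15 -0.504 0.006"

```text
time_s: 22.25
position: [0.4546, 0.0736, 0.0108]
tcp_rot: [[-0.295, 0.956, 0.0], [0.956, 0.295, 0.0], [-0.0, 0.0, -1.0]]
force: [0.5, -0.2, -1.0]
opening: 0.291
grasp_force: 30.0
```

>>> step_arm --pt "-1 0 0 0.05 0" --pt "-1 0 0 0.15 0" --pt "-1 0 0 0.3 0" --pt "-1 0 0 0.44 0.02" --pt "-1 0 0.1 0.48 0.06" --pt "-1 0.02 0.25 0.48 0.1" --pt "-1 0.05 0.4 0.48 0.14" --pt "-1 0.07 0.55 0.48 0.18" --pt "-1 0.09 0.7 0.48 0.22" --pt "-1 0.112 0.85 0.48 0.26" --pt "-1 0.112 0.95 0.48 0.3" --pt "-1 0.112 1 0.48 0.34" --pt "-1 0.112 1 0.48 0.38" --pt "-1 0.112 1 0.48 0.408" --pt "-1 0.112 1 0.48 0.408" --pt "-1 0.112 1 0.48 0.408"

```text
time_s: 23.85
position: [0.4822, 0.3234, 0.1306]
tcp_rot: [[-1.0, -0.008, -0.001], [-0.008, 1.0, -0.0], [0.001, -0.0, -1.0]]
force: [-0.4, -0.3, 0.0]
opening: 0.293
grasp_force: 30.0
```

>>> step_arm --pt "-1 0 0.156 0 0" --pt "-1 0 0.156 -0.05 0" --pt "-1 0 0.156 -0.15 0" --pt "-1 0 0.156 -0.25 0" --pt "-1 0 0.156 -0.33 0" --pt "-1 0 0.156 -0.38 0" --pt "-1 0 0.156 -0.42 0" --pt "-1 0 0.156 -0.44 0" --pt "-1 0 0.156 -0.453 0" --pt "-1 0 0.156 -0.458 0" --pt "-1 0 0.156 -0.458 0" --pt "-1 0 0.156 -0.458 0"

```text
time_s: 25.05
position: [0.483, 0.3628, 0.0169]
tcp_rot: [[-1.0, -0.01, 0.001], [-0.01, 1.0, 0.001], [-0.001, 0.001, -1.0]]
force: [0.3, -0.2, -0.4]
opening: 0.297
grasp_force: 30.0
```

Contact should come at about 0.0148.

>>> step_arm --pt "-1 0 0 -0.003 0" --pt "-1 0 0 -0.006 0" --pt "-1 0 0 -0.008 0" --pt "-1 0 0 -0.01 0" --pt "-1 0 0 -0.011 0" --pt "-1 0 0 -0.011 0" --pt "-1 0 0 -0.011 0"

```text
time_s: 25.75
position: [0.4827, 0.3626, 0.0148]
tcp_rot: [[-1.0, -0.01, 0.001], [-0.01, 1.0, 0.0], [-0.001, 0.0, -1.0]]
force: [-1.6, -0.5, 6.5]
opening: 0.297
grasp_force: 30.0
```

>>> step_arm --pt "-0.2 0 0 0.002 0" --pt "0.1 0 0 0.002 0" --pt "0.1 0 0 0.002 0" --pt "0.1 0 0 0.002 0" --pt "0.1 0 0 0.05 0" --pt "0.1 0 0 0.2 0" --pt "0.1 0 0 0.4 0" --pt "1 0 -0.1 0.55 -0.04" --pt "1 0 -0.25 0.55 -0.08" --pt "1 0 -0.4 0.55 -0.12" --pt "1 0 -0.6 0.55 -0.16" --pt "1 0 -0.8 0.55 -0.2" --pt "1 -0.04 -0.95 0.55 -0.25" --pt "1 -0.08 -1 0.55 -0.3" --pt "1 -0.08 -1 0.55 -0.333" --pt "1 -0.08 -1 0.55 -0.333"

```text
time_s: 27.35
position: [0.4626, 0.1119, 0.1518]
tcp_rot: [[-0.509, 0.861, 0.001], [0.861, 0.509, 0.0], [-0.0, 0.001, -1.0]]
force: [0.2, 0.3, 0.4]
opening: 0.999
grasp_force: 0.0
```

>>> step_arm --pt "1 0 -0.2 0 0" --pt "1 0 -0.4 0 0" --pt "1 0 -0.55 0 0" --pt "1 0 -0.64 0 0" --pt "1 0 -0.7 0 0" --pt "1 0 -0.706 0 0" --pt "1 0 -0.706 0 0" --pt "1 0 -0.706 0 0"

```text
time_s: 28.15
position: [0.4625, -0.0629, 0.1512]
tcp_rot: [[-0.512, 0.859, -0.0], [0.859, 0.512, 0.0], [0.0, 0.0, -1.0]]
force: [0.9, -0.9, 0.7]
opening: 1.001
grasp_force: 0.0
```

Run:
```python
from h import *
t=capture("top");s=capture("side")
cv2.imwrite("pics/p5.png",cv2.cvtColor(np.hstack([cv2.resize(t["color"][190:280,110:230],(400,300)),cv2.resize(s["color"][150:270,270:420],(400,300))]),cv2.COLOR_RGB2BGR))
print(read_state()["joint_positions"].round(1))
```

```text
[-21.5  25.6 108.9   0.   45.5 -52.3]
```

View pics/p5.png

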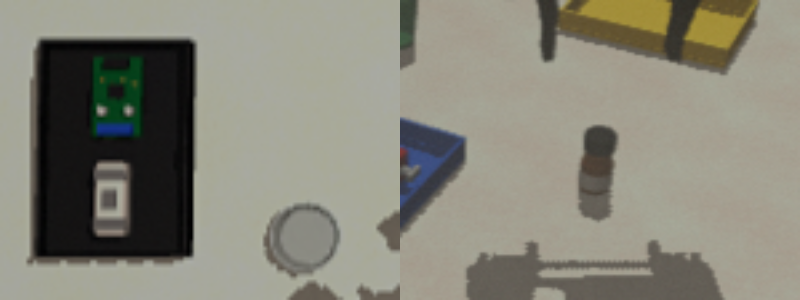

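Board and switch both lie flat in the black tray. The vial stands clear below the open fingers.

>>> step_arm --pt "1 0 -0.004 -0.1 0" --pt "1 0 -0.004 -0.25 0" --pt "1 0 -0.004 -0.36 0" --pt "1 0 -0.004 -0.45 0" --pt "1 0 -0.004 -0.5 0" --pt "1 0 -0.004 -0.529 0" --pt "1 0 -0.004 -0.529 0" --pt "-1 0 -0.004 -0.529 0" --pt "-1 0 -0.004 -0.529 0" --pt "-1 0 -0.004 -0.529 0" --pt "-1 0 -0.004 -0.529 0" --pt "-1 0 -0.004 -0.529 0" --pt "-1 0 -0.004 -0.529 0" --pt "-1 0 -0.004 -0.529 0" --pt "-1 0 -0.004 -0.529 0" --pt "-1 0 -0.004 -0.529 0" --pt "-1 0 -0.004 -0.529 0" --pt "-1 0 -0.004 -0.529 0"

```text
time_s: 30.05
position: [0.4625, -0.0649, 0.0188]
tcp_rot: [[-0.51, 0.86, -0.0], [0.86, 0.51, 0.0], [0.0, -0.0, -1.0]]
force: [-0.2, 0.5, 0.0]
opening: 0.308
grasp_force: 30.0
```

>>> step_arm --pt "-1 0 0 0.04 0" --pt "-1 0 0 0.12 0" --pt "-1 0 0 0.25 0" --pt "-1 0 0 0.35 0" --pt "-1 0 -0.1 0.4 0" --pt "-1 0.05 -0.22 0.4 0" --pt "-1 0.1 -0.36 0.4 0" --pt "-1 0.15 -0.5 0.4 0" --pt "-1 0.2 -0.64 0.4 0" --pt "-1 0.232 -0.78 0.4 0" --pt "-1 0.232 -0.9 0.4 0" --pt "-1 0.232 -1 0.4 0" --pt "-1 0.232 -1 0.4 0"

```text
time_s: 31.35
position: [0.521, -0.3189, 0.1196]
tcp_rot: [[-0.507, 0.862, 0.002], [0.862, 0.507, -0.003], [-0.004, 0.0, -1.0]]
force: [0.1, -0.5, 0.0]
opening: 0.31
grasp_force: 30.0
```

>>> step_arm --pt "-1 0 -0.1 0 0" --pt "-1 0 -0.18 0 0" --pt "-1 0 -0.23 0 0" --pt "-1 0 -0.232 -0.06 0" --pt "-1 0 -0.232 -0.14 0" --pt "-1 0 -0.232 -0.22 0" --pt "-1 0 -0.232 -0.29 0" --pt "-1 0 -0.232 -0.33 0" --pt "-1 0 -0.232 -0.355 0" --pt "-1 0 -0.232 -0.37 0" --pt "-1 0 -0.232 -0.376 0" --pt "-1 0 -0.232 -0.376 0" --pt "-1 0 -0.232 -0.376 0"

```text
time_s: 32.65
position: [0.5209, -0.3733, 0.0255]
tcp_rot: [[-0.51, 0.86, 0.001], [0.86, 0.51, -0.001], [-0.001, 0.0, -1.0]]
force: [-0.3, 0.8, -1.1]
opening: 0.309
grasp_force: 30.0
```

Contact should come at about 0.0228.

>>> step_arm --pt "-1 0 0 -0.003 0" --pt "-1 0 0 -0.006 0" --pt "-1 0 0 -0.008 0" --pt "-1 0 0 -0.01 0" --pt "-1 0 0 -0.012 0" --pt "-1 0 0 -0.013 0" --pt "-1 0 0 -0.013 0" --pt "-1 0 0 -0.013 0"

```text
time_s: 33.45
position: [0.5206, -0.373, 0.0227]
tcp_rot: [[-0.51, 0.86, 0.0], [0.86, 0.51, -0.0], [-0.0, -0.0, -1.0]]
force: [-1.6, 0.9, 7.2]
opening: 0.308
grasp_force: 30.0
```

>>> step_arm --pt "-0.3 0 0 0.004 0" --pt "-0.1 0 0 0.004 0" --pt "0.1 0 0 0.004 0" --pt "0.1 0 0 0.004 0" --pt "0.1 0 0 0.004 0" --pt "0.1 0 0 0.05 0" --pt "0.1 0 0 0.15 0" --pt "0.1 0 0 0.3 0" --pt "0.1 0 0 0.5 0" --pt "0.1 0 0 0.7 0" --pt "0.1 -0.2 0 0.85 0" --pt "0.1 -0.4 -0.2 0.85 0" --pt "0.1 -0.6 -0.4 0.85 0" --pt "0.1 -0.8 -0.6 0.85 0" --pt "0.1 -1 -0.8 0.85 0" --pt "0.1 -1 -0.8 0.85 0" --pt "0.1 -1 -0.8 0.85 0"

```text
time_s: 35.15
position: [0.2682, -0.5748, 0.2352]
tcp_rot: [[-0.509, 0.861, 0.0], [0.861, 0.509, -0.002], [-0.002, -0.001, -1.0]]
force: [0.3, -0.9, 0.6]
opening: 0.55
grasp_force: 0.0
```

Run:
```python
from h import *
t=capture("top");s=capture("side")
cv2.imwrite("pics/p6.png",cv2.cvtColor(np.hstack([cv2.resize(t["color"][140:290,100:460],(480,300)),cv2.resize(s["color"][90:240,250:410],(320,300))]),cv2.COLOR_RGB2BGR))
```

```text
(no output)
```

View pics/p6.png

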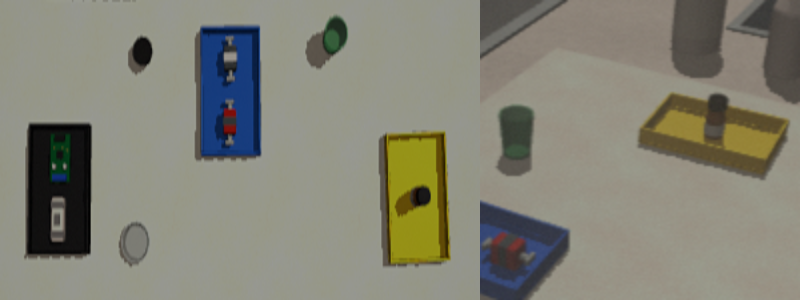

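The vial stands upright in the yellow tray, and everything else is in its tray. The petri dish and the beaker have not moved.

```bash
python3 -c "from rig import *; print(hand_in())"
```

```text
the job is handed in; nothing more can be done
None
```

The job is handed in: all five things are in their trays, right way up and set down by feel, the petri dish and beaker still stand where they were, and it took about 35 s of the 128 s (no verdict was returned).

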